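# Thread the drip column down the cold-drip tower

## Task

Take the steel drip column out of its wooden rack and lower it, narrow nose first, through the rings of the small cold-drip tower, from the largest to the smallest, until the smallest ring stops it. Then push it gently on down, ring and all, until that sliding ring is fully down on its stop, and leave the column standing upright there; do not force it (no more than about 20 N) and leave the other things alone.

Things in the scene. Friction and masses are not known exactly. Their poses are not given: they have to be found in the camera images.
- column: Drip column: plain round stainless tube, 165 mm long, 0.14 to 0.23 kg. Body 30 mm in diameter, 145 mm long; below it a nose 20 mm in diameter and 20 mm long (edge rounded 1.5 mm), so a flat shoulder lies 20 mm above the tip. Origin at the centre of the nose's tip, z up along the tube. A dark line rings it 50 mm below the top. It starts upright in the rack, shoulder on the rack's top, tip at 10 mm.
- rack: Fixed wooden block 110 x 80 x 30 mm with one 25 mm hole through its centre, in which the column's nose stands. Origin at the centre of the underside, z up.
- tower: Fixed cold-drip tower: dark base plate 150 x 170 x 10 mm, two dark posts 10 mm thick and 155 mm high at y = +60 and -60 mm, carrying three level rings one above another. Origin at the centre of the base's underside, z up. A glass carafe (54 mm over the counter, mouth 29 mm) stands under the rings. The rings bear about 20 N; over 25 N between column and tower spoils the job.
- large_ring (a point): Centre of the top face of the largest, uppermost ring: bore 54 mm, outside 68 mm, 6 mm thick, top face at z = 150 mm, on the tower's z axis.
- middle_ring (a point): Centre of the top face of the middle ring: bore 48 mm, outside 62 mm, 6 mm thick, top face at z = 115 mm, on the tower's z axis. The smallest ring below it stands off that axis by 3.5 to 6.5 mm, in any horizontal direction, and with it the carafe. That shift is not measured: the nose must find the bore by feel (1.5 mm of play all round; the upper rings leave room for the shift).
- small_ring (a joint): Slide of the smallest, lowest ring (bore 23 mm, outside 48 mm, 8 mm thick) down two thin pins, m: 0 = up, 0.022 = down on its stop; starts at 0 to 0.010. Its top is 87 mm minus this over the counter. Stiff: 8 N pushes it down, the column's weight does not, it stays where left. The column's shoulder is too wide for it. Fully home, the column's tip is 45 mm and its top 210 mm over the counter.
- pitcher: Bystander: steel milk pitcher with a handle, 76 mm across, 95 mm high. Leave alone.
- cup: Bystander: white cup, 80 mm across, 75 mm high. Leave alone.
- tamper: Bystander: dark coffee tamper, 56 mm across, 88 mm high. Leave alone.
- kettle: Bystander: black kettle with a spout and a wooden handle, 150 mm high. Leave alone.

How it is judged:
By the outcome, as a careful person would: the job done as asked, in the order asked, and still so for the second after the job is handed in, with the robot touching nothing.
It also fails if it takes over 67 s, if anything falls off the work surface, if the arm or the gripper's body presses on something with over 40 N, if the wrist force passes 120 N, or if a joint passes its speed limit or range.

## Robot

A 6-joint arm with a two-finger parallel gripper is mounted at the origin on the work surface. World frame = base frame: x ahead of the robot, y to its left, z up, the work surface at z = 0. Lengths are in m, angles in rad, forces in N, time in s.
With the tool pointing down it reaches from about 0.35 to 0.85 m from the base axis. Payload 8.1 kg.
Tool frame: the origin (TCP) lies at the very end of the fingers, on their centre line; the grasp point (between the pads) lies pinch_z behind it (pinch_z is the distance from the TCP to the grasp point, in m); z points along the fingers, y is the direction in which the jaws open and shut (so a half turn about z gives the same grasp; the last joint's range is limited). The gripper opens to 93 mm and grips with 3 to 60 N. Pads are 15 mm wide; open, the fingers measure 128 mm over their backs; the gripper's body (75 mm by 188 mm) begins 65 mm behind the grasp point.
Start: joints at [-1.34, 0.13, 1.488, -0, 1.523, -0.085], TCP at [0.186, -0.57, 0.219] pointing down, gripper open.
Joint ranges: [-2.96, 2.96], [-0.89, 2.26], [0.02, 2.5], [-1.34, 4.48], [0, 2.73], [-2.66, 2.66]. Speed limits (rad/s): [2.39, 2.39, 2.79, 3.14, 3.14, 3.14].

## Interface

Orientations are given as a 3x3 rotation matrix whose columns are the frame's x, y, z axes.
In Python, from bench import * gives the robot as it stands.
- The arm moves only by the shell command python3 -m jog 'ROWS'. ROWS is JSON, a list of rows, each an object with "linear": the shift along the tool's x, y, z in mm, a list of three; "twist": the turn, a rotation vector about the tool's x, y, z in rad, a list of three; "claw": the closure, from -1 (fully open) to 1 (shut). A call has 1 to 5 rows; each row shifts and turns the commanded pose from where the row before left it, along the tool's axes as they then stand; what a row does not reach is not made up. A row lasts 1/10 s, in which the tool goes at most 50 mm and 8.59 degrees, less where a joint would pass 70% of its speed; a pose out of reach is approached as far as the arm can. A call is refused whole if a number of a shift passes 50 or a number of a turn 0.15, either way. A call with a gripper value outside its range is refused whole. The fingers move at their own pace and stop on an object; the grip force is fixed at half the most. Time passes only in rows, so rows that do not move let the fingers close. It gives the time, the measured TCP pose, the force and the opening at its end, in the units of the state.
- get_obs(): the state, without advancing time (a new reading comes with each control period).
- grab_frame(name): name is "scene" or "top"; returns a dict with "img" (384x512x3 uint8, red, green, blue), "mtx" (3x3 intrinsics, pixels), "k1" (the pictures are not rectified: a ray, as slopes to the right and down, at radius r is drawn at 1 + k1 r^2 times it, then the intrinsics apply), "rvec" (rotation vector, rad) and "tvec" (3), from world to camera coordinates, as OpenCV has them. Camera axes: x right, y down, z forward; pixel columns grow to the right and rows downward; lengths in m; the calibration is good to about 2 mm. A picture is of the moment at which its call begins. There is no depth.
- sign_off(): hands the job in, once; it reports no verdict.
The state is a dict: "time": time; "q": joint angles; "joint_vel": joint speeds; "joint_efforts": joint torques, N m; "position": TCP position; "orientation": TCP orientation; "contact_force": force on the tool from outside, world axes, zero at the start; "ft_torque": the same for the moment, N m; "width": finger opening in m.
Only numpy, scipy, OpenCV 4.12 (cv2) and the standard library are available. Lean on these libraries where they do the work, as an engineer would, in place of code of your own. Each camera call takes 0.05 s, during which the arm holds its last target.

## Working session

There is one attempt and no reset: what is moved stays moved. The work goes in short steps, Python scripts to look and compute and a shell command to move; the robot and the scene stay as the last step left them, time stands still between calls to the robot, and variables do not carry over. Pictures are saved under pics/ and viewed, and the job is handed in when it is done.

```bash
mkdir -p pics; ls; python3 - <<'E'
from bench import *
import cv2, numpy as np
o=get_obs()
for k,v in o.items(): print(k,np.round(v,4).tolist())
try: print(pinch_z)
except Exception as e: print(e)
import bench; print([n for n in dir(bench) if n[0]!='_'])
for n in("scene","top"):
    f=grab_frame(n); cv2.imwrite(f"pics/{n}0.png",f["img"][:,:,::-1]); print(n,f["mtx"],f["k1"],f["rvec"],f["tvec"])
E
```

```text
pics
time 0.0
q [-1.3404, 0.1312, 1.4893, 0.0, 1.523, -0.0854]
joint_vel [-0.0007, -0.0002, 0.0017, 0.0007, 0.0012, -0.0003]
joint_efforts [-0.0019, -55.9839, -49.1763, 0.0766, 0.0356, -0.0002]
position [0.1863, -0.5698, 0.2176]
orientation [[0.9505, 0.3106, -0.0004], [0.3106, -0.9505, 0.0018], [0.0002, -0.0019, -1.0]]
contact_force [-0.4879, 0.1613, 0.1998]
ft_torque [0.0634, -0.0128, -0.0298]
width 0.0929
0.0188
['PlanningError', 'get_obs', 'grab_frame', 'pinch_z', 'sign_off']
scene [[372.22738009   0.         254.31553974]
 [  0.         372.22738009 193.16429261]
 [  0.           0.           1.        ]] 0.03145272957687572 [ 1.92614219  1.39835703 -0.6182994 ] [-0.21694534 -0.24386697  1.74990058]
top [[469.20824369   0.         248.96057842]
 [  0.         469.20824369 197.09458703]
 [  0.           0.           1.        ]] 0.0005150047874847936 [ 2.09534147 -2.14650474  0.20304543] [0.04530764 0.57874847 1.31890495]
```

View pics/scene0.png

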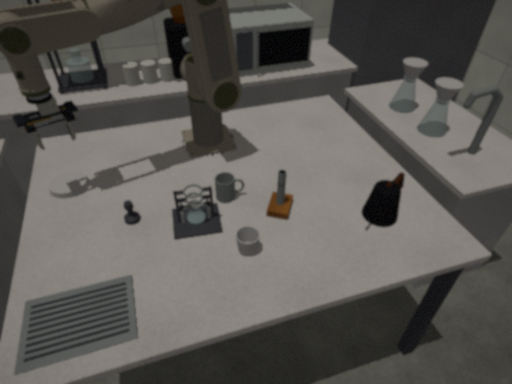

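View pics/top0.png

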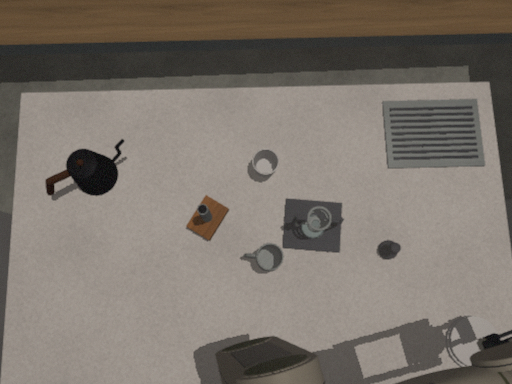

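The scene shows the rack with column near (280,195) and the tower near (197,208). In the top view the rack is at (207,217) and the tower base at (312,225). I'll enlarge both.

```bash
python3 - <<'E'
import cv2, numpy as np
t=cv2.imread("pics/top0.png"); s=cv2.imread("pics/scene0.png")
def crop(im,u,v,w,h,k): return cv2.convertScaleAbs(cv2.resize(im[v:v+h,u:u+w],None,fx=k,fy=k,interpolation=cv2.INTER_CUBIC),alpha=1.6)
cv2.imwrite("pics/t_rack.png",crop(t,180,190,60,56,10))
cv2.imwrite("pics/t_tow.png",crop(t,275,190,80,70,10)[:600])
cv2.imwrite("pics/s_rack.png",crop(s,255,160,60,60,10))
cv2.imwrite("pics/s_tow.png",crop(s,165,180,70,60,10))
E
```

```text
(no output)
```

View pics/t_rack.png

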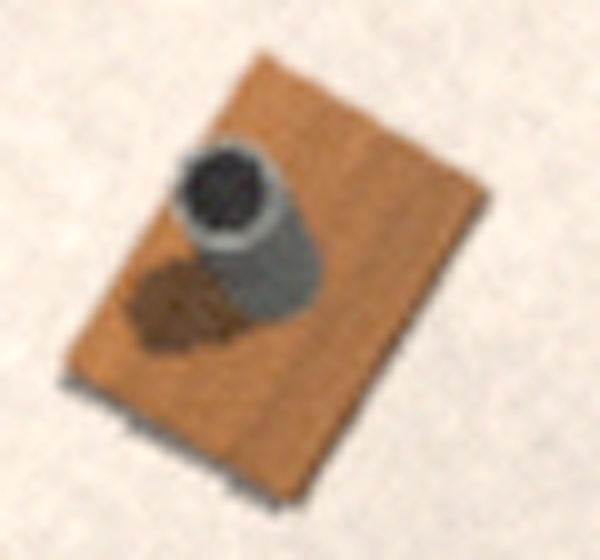

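View pics/t_tow.png

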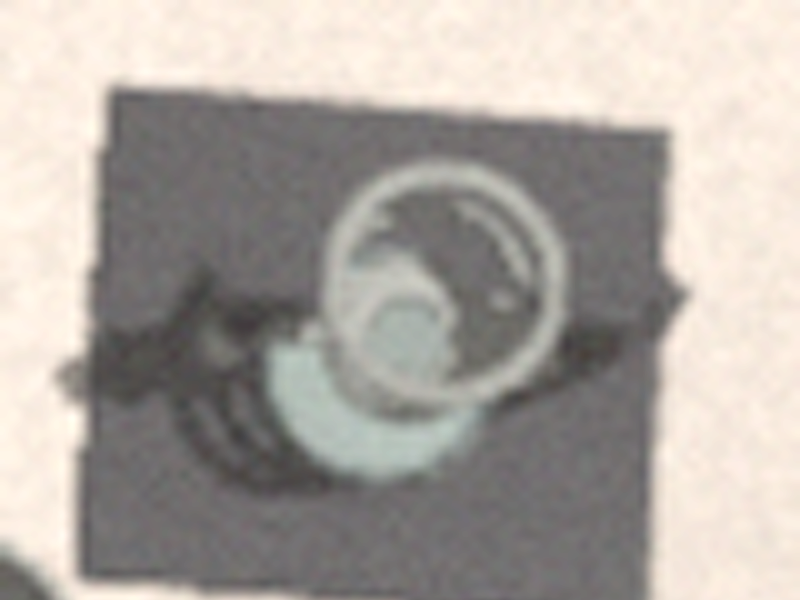

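View pics/s_rack.png

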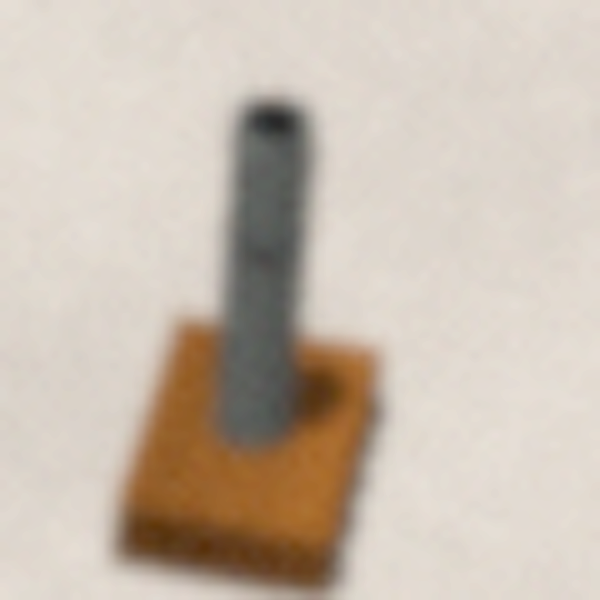

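View pics/s_tow.png

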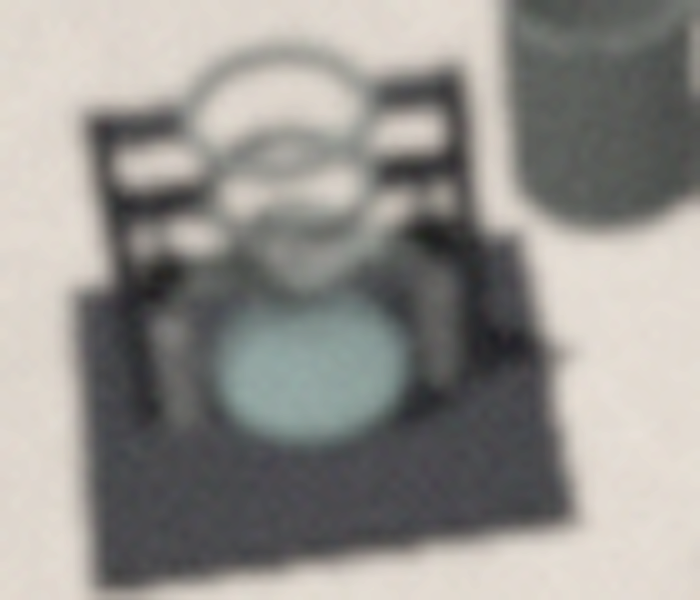

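```bash
cat > h.py <<'E'
from bench import *
import cv2, numpy as np
from scipy.optimize import least_squares
def cam(n,f=None):
    f=f or grab_frame(n); f["R"]=cv2.Rodrigues(np.array(f["rvec"],float))[0]; return f
def proj(f,P):
    P=np.atleast_2d(P).astype(float)
    return cv2.projectPoints(P,np.array(f["rvec"],float),np.array(f["tvec"],float),f["mtx"],np.array([f["k1"],0,0,0,0.]))[0][:,0]
def onz(f,uv,z):
    n=cv2.undistortPoints(np.array(uv,float).reshape(-1,1,2),f["mtx"],np.array([f["k1"],0,0,0,0.]))[:,0]
    d=np.c_[n,np.ones(len(n))]@f["R"]; c=-f["R"].T@np.array(f["tvec"]).ravel()
    s=(z-c[2])/d[:,2]; return (c+s[:,None]*d)[:,:2]
def px(c,u,v,k=10): return (np.array(c,float)+.5)/k-.5+[u,v]
E
python3 - <<'E'
from h import *
T=cam("top");S=cam("scene")
r=lambda a:np.round(np.array(a)*1000,1).tolist()
print("col top T",r(onz(T,px([(226,194)],180,190),.175)),"S",r(onz(S,px([(273,120)],255,160),.175)))
# base of column nose shoulder: 
c=onz(T,px([(263,53),(490,192),(300,505),(66,365)],180,190),.03); print("rack T",r(c),r(c.mean(0)))
c=onz(S,px([(183,325),(380,352),(340,550),(128,520)],255,160),.03); print("rack S",r(c),r(c.mean(0)))
c=onz(T,px([(110,88),(670,130),(80,578)],275,190),.01); print("base T",r(c),"ctr",r((c[1]+c[2])/2), np.degrees(np.arctan2(*(c[1]-c[0])[::-1])), r(np.linalg.norm(c[1]-c[0])),r(np.linalg.norm(c[2]-c[0])))
c=onz(S,px([(78,293),(518,237),(578,520),(100,585)],165,180),.01); print("base S",r(c),r(c.mean(0)))
print("large T",r(onz(T,px([(446,282)],275,190),.15)))
print("large S",r(onz(S,px([(283,112)],165,180),.148)))
for z in(.087,.082,.077): print("small T",z,r(onz(T,px([(408,336)],275,190),z)))
E
```

```text
col top T [[527.5, 156.7]] S [[522.8, 155.6]]
rack T [[594.6, 159.9], [550.8, 92.7], [459.1, 149.9], [502.1, 218.6]] [526.7, 155.3]
rack S [[462.4, 151.0], [500.1, 217.5], [595.2, 162.2], [557.2, 94.3]] [528.7, 156.2]
base T [[581.9, -79.4], [564.9, -247.9], [434.3, -64.7]] ctr [499.6, -156.3] -95.76698139266712 169.4 148.4
base S [[416.2, -231.5], [436.5, -67.9], [584.4, -82.9], [563.2, -247.0]] [500.0, -157.3]
large T [[500.0, -156.6]]
large S [[497.8, -156.4]]
small T 0.087 [[493.9, -154.6]]
small T 0.082 [[494.6, -155.3]]
small T 0.077 [[495.3, -156.0]]
```

```bash
cat >> h.py <<'E'
def togo(p,yaw_y=None):
    o=get_obs(); R=np.array(o["orientation"]); d=R.T@(np.array(p)-o["position"])*1000
    print("t",round(o["time"],2),"pos",np.round(np.array(o["position"])*1000,1),"F",np.round(o["contact_force"],1),"w",round(o["width"]*1000,1),"togo tool mm",np.round(d,1),"z ax",np.round(R[:,2],4),"y ang",round(float(np.degrees(np.arctan2(R[1,1],R[0,1]))),2))
E
python3 -m jog '[{"linear":[0,0,0],"twist":[0,0,-0.144],"claw":-1},{"linear":[0,0,0],"twist":[0,0,-0.144],"claw":-1},{"linear":[0,0,0],"twist":[0,0,-0.144],"claw":-1},{"linear":[0,0,0],"twist":[0,0,-0.144],"claw":-1},{"linear":[0,0,0],"twist":[0,0,-0.144],"claw":-1}]'
python3 -m jog '[{"linear":[0,0,0],"twist":[0,0,-0.144],"claw":-1},{"linear":[0,0,0],"twist":[0,0,-0.144],"claw":-1},{"linear":[0,0,0],"twist":[0,0,-0.144],"claw":-1},{"linear":[0,0,0],"twist":[0,0,0],"claw":-1}]'
python3 -c "
from h import *
togo([.527,.156,.215])"
```

```text
time: 0.7
position: [0.1863, -0.5701, 0.2183]
orientation: [[0.505, 0.863, -0.0], [0.863, -0.505, 0.001], [0.0, -0.0, -1.0]]
contact_force: [0.1, -0.2, -0.2]
width: 0.0931
time: 1.1
position: [0.1863, -0.5702, 0.2183]
orientation: [[0.1, 0.995, -0.0], [0.995, -0.1, 0.0], [0.0, -0.0, -1.0]]
contact_force: [-0.2, -0.5, 0.2]
width: 0.093
t 1.1 pos [ 186.3 -570.2  218.3] F [-0.2 -0.5  0.2] w 93.0 togo tool mm [756.7 266.    3.7] z ax [-1.e-04  5.e-04 -1.e+00] y ang -5.77
```

```bash

python3 -m jog '[{"linear":[38,13.3,0],"twist":[0,0,0],"claw":-1},{"linear":[38,13.3,0],"twist":[0,0,0],"claw":-1},{"linear":[38,13.3,0],"twist":[0,0,0],"claw":-1},{"linear":[38,13.3,0],"twist":[0,0,0],"claw":-1},{"linear":[38,13.3,0],"twist":[0,0,0],"claw":-1}]'
python3 -m jog '[{"linear":[38,13.3,0],"twist":[0,0,0],"claw":-1},{"linear":[38,13.3,0],"twist":[0,0,0],"claw":-1},{"linear":[38,13.3,0],"twist":[0,0,0],"claw":-1},{"linear":[38,13.3,0],"twist":[0,0,0],"claw":-1},{"linear":[38,13.3,0],"twist":[0,0,0],"claw":-1}]'
python3 -m jog '[{"linear":[38,13.3,0],"twist":[0,0,0],"claw":-1},{"linear":[38,13.3,0],"twist":[0,0,0],"claw":-1},{"linear":[38,13.3,0],"twist":[0,0,0],"claw":-1},{"linear":[38,13.3,0],"twist":[0,0,0],"claw":-1},{"linear":[38,13.3,0],"twist":[0,0,0],"claw":-1}]'
python3 -m jog '[{"linear":[38,13.3,0],"twist":[0,0,0],"claw":-1},{"linear":[38,13.3,0],"twist":[0,0,0],"claw":-1},{"linear":[38,13.3,0],"twist":[0,0,0],"claw":-1},{"linear":[30,13.3,0],"twist":[0,0,0],"claw":-1},{"linear":[0,0,0],"twist":[0,0,0],"claw":-1}]'
python3 - <<'E'
from h import *
togo([.527,.156,.125])
for n in("top","scene"):
    f=cam(n); cv2.imwrite(f"pics/{n}1.png",f["img"][:,:,::-1])
E
```

```text
time: 1.6
position: [0.2724, -0.3867, 0.2185]
orientation: [[0.108, 0.994, 0.0], [0.994, -0.108, 0.0], [0.0, 0.0, -1.0]]
contact_force: [0.7, 0.3, 0.6]
width: 0.0929
time: 2.1
position: [0.3581, -0.2045, 0.2188]
orientation: [[0.108, 0.994, 0.001], [0.994, -0.108, -0.0], [-0.0, 0.001, -1.0]]
contact_force: [1.2, 0.4, -0.5]
width: 0.0932
time: 2.6
position: [0.4439, -0.0222, 0.2188]
orientation: [[0.108, 0.994, 0.001], [0.994, -0.108, -0.0], [-0.0, 0.001, -1.0]]
contact_force: [0.5, -0.8, 0.1]
width: 0.0927
time: 3.1
position: [0.5119, 0.1171, 0.2182]
orientation: [[0.104, 0.995, -0.0], [0.995, -0.104, 0.001], [0.001, -0.0, -1.0]]
contact_force: [-1.1, 0.1, 0.7]
width: 0.093
t 3.1 pos [511.9 117.1 218.2] F [-1.1  0.1  0.7] w 93.0 togo tool mm [40.1 11.  93.2] z ax [-3.e-04  1.e-03 -1.e+00] y ang -5.98
```

```bash

python3 -m jog '[{"linear":[30,8,0],"twist":[0,0,0],"claw":-1},{"linear":[10,3,0],"twist":[0,0,0],"claw":-1},{"linear":[0,0,0],"twist":[0,0,0],"claw":-1},{"linear":[0,0,0],"twist":[0,0,0],"claw":-1}]'
python3 - <<'E'
from h import *
togo([.527,.156,.125])
for n,u,v in(("top",160,160),("scene",230,110)):
    f=cam(n); cv2.imwrite(f"pics/{n}2.png",cv2.convertScaleAbs(cv2.resize(f["img"][v:v+100,u:u+130,::-1],None,fx=6,fy=6,interpolation=cv2.INTER_CUBIC),alpha=1.6))
E
```

```text
time: 3.6
position: [0.5259, 0.1515, 0.2186]
orientation: [[0.104, 0.995, -0.0], [0.995, -0.104, -0.001], [-0.001, -0.0, -1.0]]
contact_force: [0.1, -0.4, 0.7]
width: 0.0931
t 3.6 pos [525.9 151.5 218.6] F [ 0.1 -0.4  0.7] w 93.1 togo tool mm [ 4.7  0.6 93.6] z ax [-3.e-04 -7.e-04 -1.e+00] y ang -5.96
```

View pics/scene2.png

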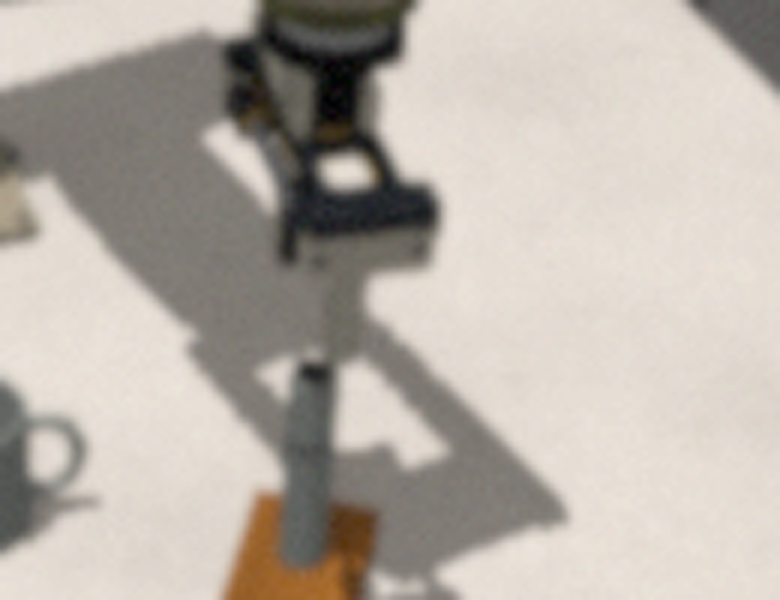

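View pics/top2.png

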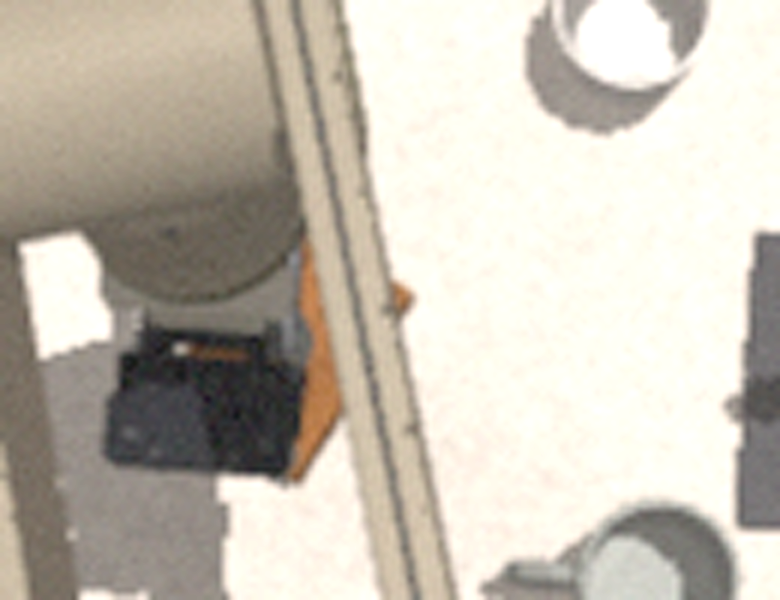

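The gripper is above the column, which stands at (313,372) in the scene crop. The arm hides it from the top camera. The measured offset left is 4.7 mm in tool x and 0.6 mm in tool y, then down.

```bash

python3 -m jog '[{"linear":[4.7,0.6,0],"twist":[0,0,0],"claw":-1},{"linear":[0,0,20],"twist":[0,0,0],"claw":-1},{"linear":[0,0,20],"twist":[0,0,0],"claw":-1},{"linear":[0,0,20],"twist":[0,0,0],"claw":-1},{"linear":[0,0,15],"twist":[0,0,0],"claw":-1}]'
python3 -m jog '[{"linear":[0,0,10],"twist":[0,0,0],"claw":-1},{"linear":[0,0,5],"twist":[0,0,0],"claw":-1},{"linear":[0,0,0],"twist":[0,0,0],"claw":-1},{"linear":[0,0,0],"twist":[0,0,0],"claw":-1}]'
python3 - <<'E'
from h import *
togo([.527,.156,.125])
for n,u,v in(("scene",230,110),):
    f=cam(n); cv2.imwrite(f"pics/{n}3.png",cv2.convertScaleAbs(cv2.resize(f["img"][v:v+100,u:u+130,::-1],None,fx=6,fy=6,interpolation=cv2.INTER_CUBIC),alpha=1.6))
E
```

```text
time: 4.2
position: [0.5268, 0.1569, 0.1423]
orientation: [[0.103, 0.995, -0.001], [0.995, -0.103, -0.0], [-0.0, -0.001, -1.0]]
contact_force: [0.4, -0.4, -0.0]
width: 0.093
time: 4.6
position: [0.5278, 0.1573, 0.1295]
orientation: [[0.103, 0.995, 0.001], [0.995, -0.103, 0.0], [0.0, 0.001, -1.0]]
contact_force: [0.6, -0.2, 0.7]
width: 0.0927
t 4.6 pos [527.8 157.3 129.5] F [ 0.6 -0.2  0.7] w 92.7 togo tool mm [-1.3 -0.7  4.5] z ax [ 1.1e-03  2.0e-04 -1.0e+00] y ang -5.9
```

View pics/scene3.png

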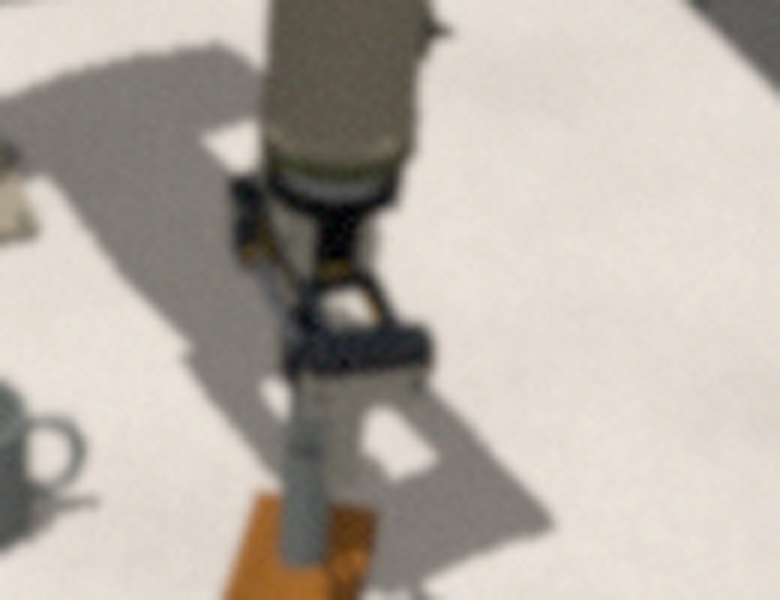

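```bash

python3 - <<'E'
from h import *
f=cam("scene"); print("campos",-f["R"].T@np.array(f["tvec"]).ravel())
o=get_obs();p=np.array(o["position"]);R=np.array(o["orientation"])
for nm,q in(("tcp",p),("finger+y",p+R[:,1]*.0465),("finger-y",p-R[:,1]*.0465),("coltop",[.5275,.1567,.175]),("colmid",[.5275,.1567,.13]),("colbot",[.527,.156,.03])):
    print(nm,(proj(f,q)[0]-[230,110])*6)
togo(p)
E
```

```text
campos [ 1.4617716  -0.26324079  0.9811302 ]
tcp [312.63671352 433.83846153]
finger+y [334.21711469 484.21055257]
finger-y [292.13894029 385.97746539]
coltop [315.90172735 373.73938106]
colmid [311.39304503 433.19401459]
colbot [300.75267508 555.88193457]
t 4.7 pos [528.  157.3 129.7] F [-0.4  0.1 -1.1] w 92.9 togo tool mm [0. 0. 0.] z ax [ 1.7e-03  3.0e-04 -1.0e+00] y ang -5.9
```

```bash

python3 - <<'E'
from h import *
f=cam("scene"); u,v=265,160
a=f["img"][v:v+50,u:u+50,::-1]
cv2.imwrite("pics/scene4.png",cv2.convertScaleAbs(cv2.resize(a,None,fx=12,fy=12,interpolation=cv2.INTER_CUBIC),alpha=1.8))
o=get_obs();p=np.array(o["position"]);R=np.array(o["orientation"])
for s in(1,-1):
  for h in (.0075,-.0075):
    for z in(0,.03): print(s,h,z,((proj(f,p+s*R[:,1]*.0465+h*R[:,0]+[0,0,z])[0]-[u,v]+.5)*12).round())
E
```

```text
1 0.0075 0 [279. 371.]
1 0.0075 0.03 [286. 292.]
1 -0.0075 0 [229. 378.]
1 -0.0075 0.03 [236. 299.]
-1 0.0075 0 [194. 175.]
-1 0.0075 0.03 [199.  97.]
-1 -0.0075 0 [146. 181.]
-1 -0.0075 0.03 [151. 103.]
```

View pics/scene4.png

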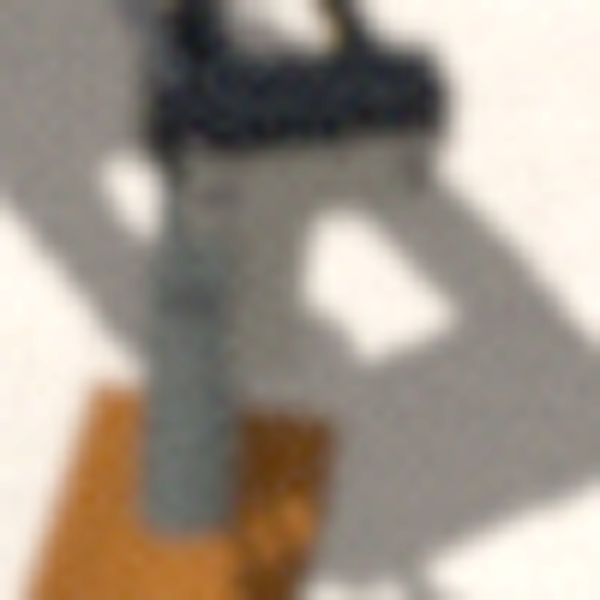

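The near finger spans columns 235–302 and the column's left edge is at 163 near row 267. That puts the column's axis at about 212, against a TCP projection of 211, so they're centred. Closing now.

```bash

python3 -m jog '[{"linear":[0,0,0],"twist":[0,0,0],"claw":1},{"linear":[0,0,0],"twist":[0,0,0],"claw":1},{"linear":[0,0,0],"twist":[0,0,0],"claw":1},{"linear":[0,0,0],"twist":[0,0,0],"claw":1},{"linear":[0,0,0],"twist":[0,0,0],"claw":1}]'
python3 -m jog '[{"linear":[0,0,0],"twist":[0,0,0],"claw":1},{"linear":[0,0,0],"twist":[0,0,0],"claw":1},{"linear":[0,0,0],"twist":[0,0,0],"claw":1},{"linear":[0,0,0],"twist":[0,0,0],"claw":1},{"linear":[0,0,0],"twist":[0,0,0],"claw":1}]'
python3 - <<'E'
from h import *
togo([.527,.156,.125])
E
```

```text
time: 5.25
position: [0.5273, 0.1572, 0.1286]
orientation: [[0.103, 0.995, 0.0], [0.995, -0.103, 0.0], [0.0, 0.0, -1.0]]
contact_force: [-0.1, -0.3, -0.8]
width: 0.0576
time: 5.75
position: [0.5273, 0.1572, 0.1286]
orientation: [[0.103, 0.995, -0.0], [0.995, -0.103, -0.0], [-0.0, -0.0, -1.0]]
contact_force: [0.5, 0.4, -1.0]
width: 0.0295
t 5.75 pos [527.3 157.2 128.6] F [ 0.5  0.4 -1. ] w 29.5 togo tool mm [-1.2 -0.1  3.6] z ax [-1.e-04 -0.e+00 -1.e+00] y ang -5.9
```

```bash

python3 -m jog '[{"linear":[0,0,0],"twist":[0,0,0],"claw":1},{"linear":[0,0,0],"twist":[0,0,0],"claw":1},{"linear":[0,0,-5],"twist":[0,0,0],"claw":1},{"linear":[0,0,-10],"twist":[0,0,0],"claw":1},{"linear":[0,0,-20],"twist":[0,0,0],"claw":1}]'
python3 -m jog '[{"linear":[0,0,-30],"twist":[0,0,0],"claw":1},{"linear":[0,0,-40],"twist":[0,0,0],"claw":1},{"linear":[0,0,-40],"twist":[0,0,0],"claw":1},{"linear":[0,0,-30],"twist":[0,0,0],"claw":1},{"linear":[0,0,0],"twist":[0,0,0],"claw":1}]'
python3 - <<'E'
from h import *
togo([.500,-.1565,.305])
f=cam("scene"); u,v=230,60
a=f["img"][v:v+120,u:u+120,::-1]
cv2.imwrite("pics/scene5.png",cv2.convertScaleAbs(cv2.resize(a,None,fx=5,fy=5,interpolation=cv2.INTER_CUBIC),alpha=1.8))
E
```

```text
time: 6.25
position: [0.526, 0.1569, 0.1628]
orientation: [[0.103, 0.995, -0.003], [0.995, -0.103, -0.001], [-0.001, -0.003, -1.0]]
contact_force: [-0.5, -0.5, -2.6]
width: 0.0296
time: 6.75
position: [0.5295, 0.1577, 0.3105]
orientation: [[0.103, 0.995, 0.01], [0.995, -0.103, 0.002], [0.003, 0.01, -1.0]]
contact_force: [-0.0, 0.4, -2.5]
width: 0.0294
t 6.75 pos [529.5 157.7 310.5] F [-0.   0.4 -2.5] w 29.4 togo tool mm [-315.6    2.9    4.6] z ax [ 0.0098  0.002  -0.9999] y ang -5.9
```

View pics/scene5.png

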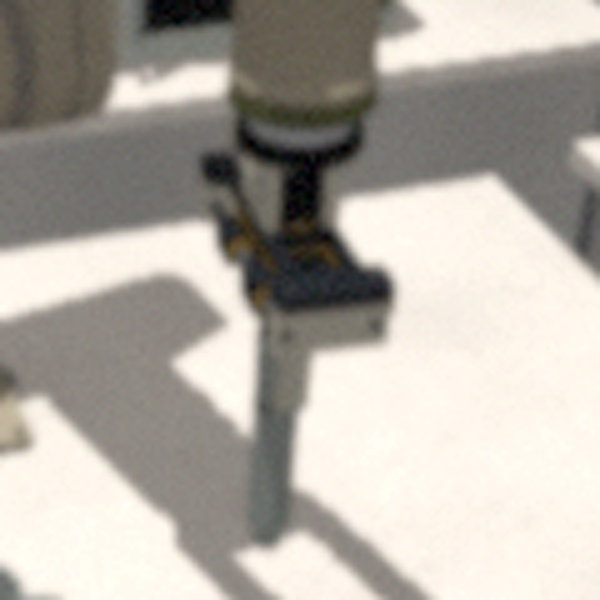

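```bash

python3 -m jog '[{"linear":[-20,0,0],"twist":[0,0,0],"claw":1},{"linear":[-30,0,0],"twist":[0,0,0],"claw":1},{"linear":[-35,0,0],"twist":[0,0,0],"claw":1},{"linear":[-35,0,0],"twist":[0,0,0],"claw":1},{"linear":[-35,0,0],"twist":[0,0,0],"claw":1}]'
python3 -m jog '[{"linear":[-35,0,0],"twist":[0,0,0],"claw":1},{"linear":[-35,0,0],"twist":[0,0,0],"claw":1},{"linear":[-25,0,0],"twist":[0,0,0],"claw":1},{"linear":[-10,0,0],"twist":[0,0,0],"claw":1},{"linear":[0,0,0],"twist":[0,0,0],"claw":1}]'
python3 - <<'E'
from h import *
togo([.4945,-.155,.305])
t=cv2.imread("pics/top0.png"); s=cv2.imread("pics/scene0.png")
u,v=303,203;cv2.imwrite("pics/t_ring.png",cv2.convertScaleAbs(cv2.resize(t[v:v+30,u:u+32],None,fx=20,fy=20,interpolation=cv2.INTER_CUBIC),alpha=1.6))
u,v=180,180;cv2.imwrite("pics/s_ring.png",cv2.convertScaleAbs(cv2.resize(s[v:v+32,u:u+36],None,fx=18,fy=18,interpolation=cv2.INTER_CUBIC),alpha=2.0))
E
```

```text
time: 7.3
position: [0.5101, 0.0019, 0.3013]
orientation: [[0.102, 0.995, -0.003], [0.995, -0.102, 0.0], [-0.0, -0.003, -1.0]]
contact_force: [0.5, 0.4, -1.7]
width: 0.0299
time: 7.8
position: [0.4997, -0.1022, 0.3019]
orientation: [[0.105, 0.994, -0.003], [0.994, -0.105, 0.001], [0.001, -0.003, -1.0]]
contact_force: [-0.5, 0.6, -2.8]
width: 0.0297
t 7.8 pos [ 499.7 -102.2  301.9] F [-0.5  0.6 -2.8] w 29.7 togo tool mm [-53.1   0.3  -3.1] z ax [-2.6e-03  8.0e-04 -1.0e+00] y ang -6.02
```

View pics/t_ring.png

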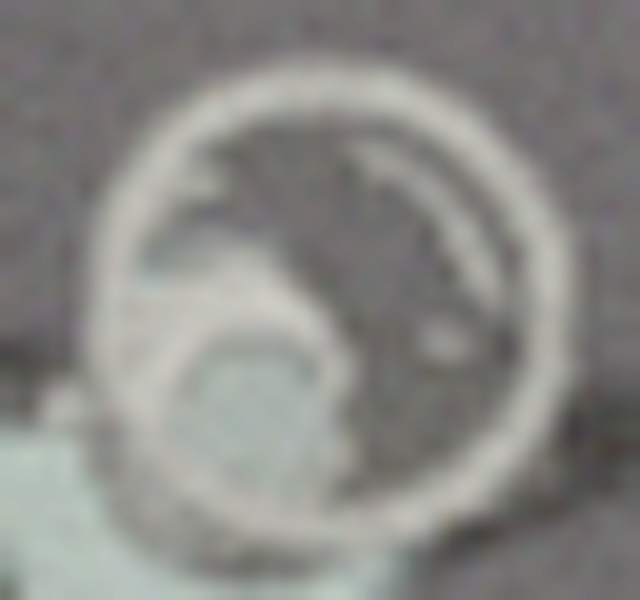

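View pics/s_ring.png

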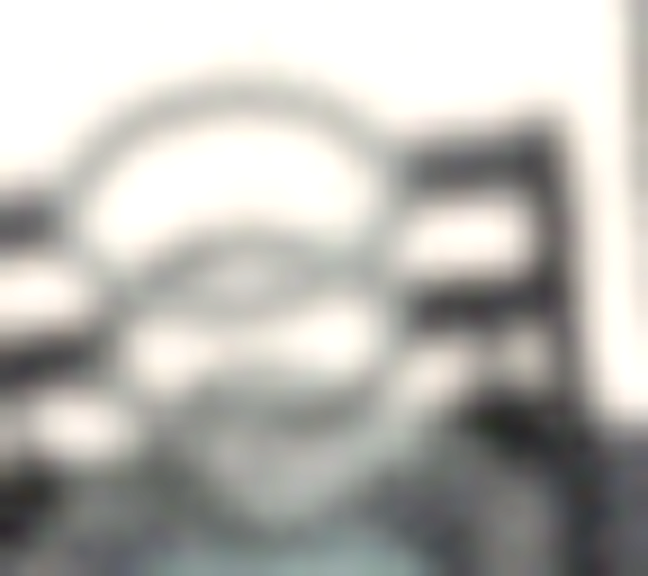

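```bash

python3 - <<'E'
from h import *
T=cam("top");S=cam("scene")
t=cv2.imread("pics/top0.png"); s=cv2.imread("pics/scene0.png")
a=np.linspace(0,2*np.pi,90)
def circ(c,r,z): return np.c_[c[0]+r*np.cos(a),c[1]+r*np.sin(a),0*a+z]
C=np.array([.4998,-.1566])
def over(im,f,u,v,w,h,k,small,q):
    o=cv2.convertScaleAbs(cv2.resize(im[v:v+h,u:u+w],None,fx=k,fy=k,interpolation=cv2.INTER_CUBIC),alpha=1.8)
    for c,r,z,col in((C,.034,.15,(0,0,255)),(C,.027,.15,(0,0,255)),(C,.024,.115,(255,0,0)),(C,.031,.115,(255,0,0)),(small,.0115,.087-q,(0,160,0)),(small,.024,.087-q,(0,160,0))):
        p=((proj(f,circ(c,r,z))-[u,v]+.5)*k-.5).round().astype(int)
        cv2.polylines(o,[p],True,col,1)
    return o
for i,(sm,q) in enumerate((((.4942,-.1550),.005),)):
    A=over(t,T,303,203,30,30,20,np.array(sm),q)
    cv2.imwrite("pics/ovt.png",A)
    cv2.imwrite("pics/ovs.png",over(s,S,180,180,36,32,18,np.array(sm),q))
E
```

```text
(no output)
```

View pics/ovt.png

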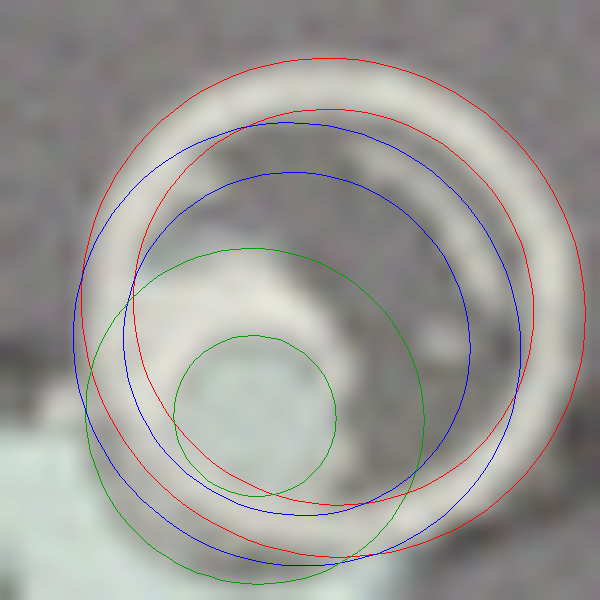

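View pics/ovs.png

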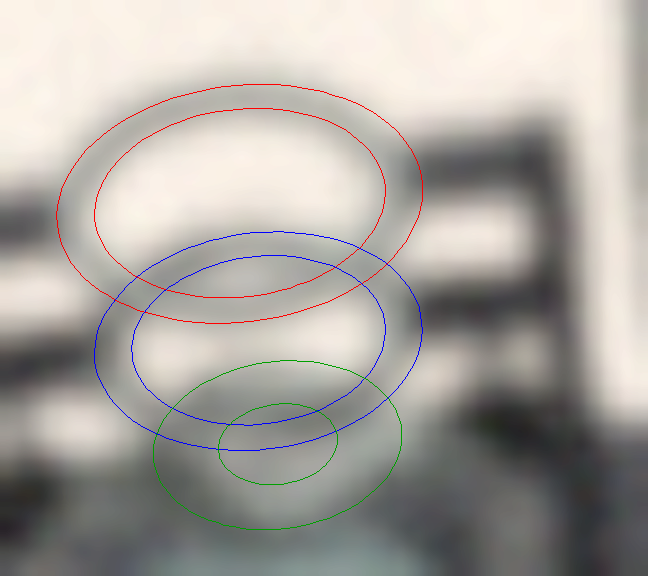

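The overlays fit: the small ring's bore in the top view is centred near (252,417), giving about (494, −154.6) mm. That is roughly 6 mm off the tower axis, in −x. I'll go above it.

```bash

python3 -m jog '[{"linear":[-25,0,0],"twist":[0,0,0],"claw":1},{"linear":[-20,0,0],"twist":[0,0,0],"claw":1},{"linear":[-7,0,0],"twist":[0,0,0],"claw":1},{"linear":[0,0,0],"twist":[0,0,0],"claw":1},{"linear":[0,0,0],"twist":[0,0,0],"claw":1}]'
python3 - <<'E'
from h import *
togo([.4942,-.154,.305])
f=cam("scene"); u,v=150,110
a=f["img"][v:v+120,u:u+120,::-1]
cv2.imwrite("pics/scene6.png",cv2.convertScaleAbs(cv2.resize(a,None,fx=5,fy=5,interpolation=cv2.INTER_CUBIC),alpha=1.8))
togo([.4942,-.154,.305])
E
```

```text
time: 8.4
position: [0.4954, -0.152, 0.3036]
orientation: [[0.102, 0.995, -0.0], [0.995, -0.102, 0.001], [0.001, -0.0, -1.0]]
contact_force: [0.6, -0.3, -2.9]
width: 0.0297
t 8.4 pos [ 495.4 -152.   303.6] F [ 0.6 -0.3 -2.9] w 29.7 togo tool mm [-2.1 -1.  -1.4] z ax [-0.e+00  7.e-04 -1.e+00] y ang -5.86
t 8.45 pos [ 495.4 -152.   303.6] F [-0.4  0.1 -2.5] w 29.5 togo tool mm [-2.1 -1.  -1.4] z ax [ 0.e+00  5.e-04 -1.e+00] y ang -5.84
```

View pics/scene6.png

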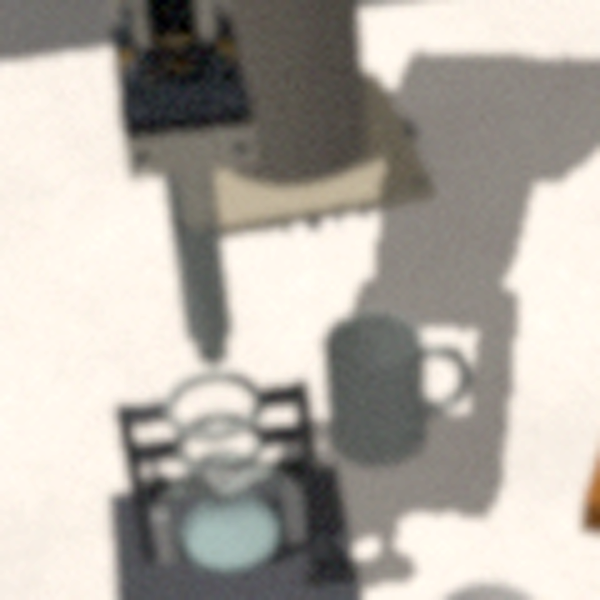

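```bash

python3 - <<'E'
from h import *
f=cam("scene"); o=get_obs(); p=np.array(o["position"])*1.
for dz in(-.1186,-.0986,-.02): print(((proj(f,p+[0,0,dz])[0]-[150,110]+.5)*5-.5).round(1))
u,v=170,150
a=f["img"][v:v+50,u:u+50,::-1]
cv2.imwrite("pics/scene7.png",cv2.convertScaleAbs(cv2.resize(a,None,fx=12,fy=12,interpolation=cv2.INTER_CUBIC),alpha=1.8))
for dz in(-.1186,-.0986,-.02): print(((proj(f,p+[0,0,dz])[0]-[u,v]+.5)*12-.5).round(1))
E
```

```text
[216.4 360.4]
[213.3 337. ]
[200.6 240.1]
[280.1 385.6]
[272.7 329.5]
[242.  97.]
```

View pics/scene7.png

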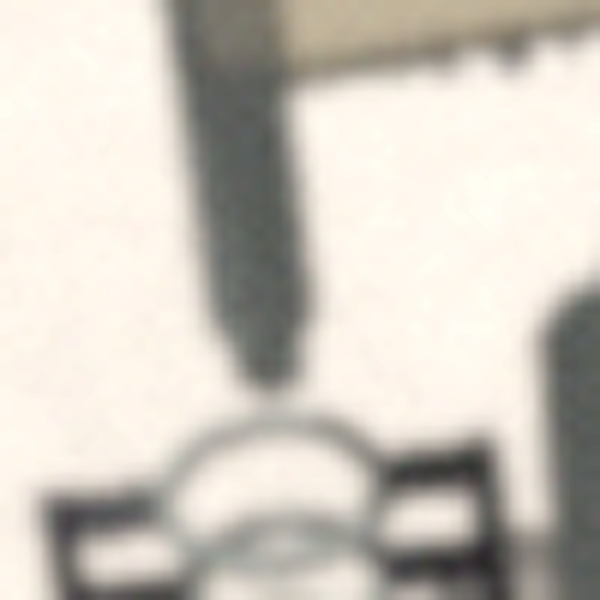

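```bash

python3 -m jog '[{"linear":[-0.9,-1.1,0],"twist":[0,0,0],"claw":1},{"linear":[0,0,10],"twist":[0,0,0],"claw":1},{"linear":[0,0,15],"twist":[0,0,0],"claw":1},{"linear":[0,0,15],"twist":[0,0,0],"claw":1},{"linear":[0,0,0],"twist":[0,0,0],"claw":1}]'
python3 -m jog '[{"linear":[0,0,15],"twist":[0,0,0],"claw":1},{"linear":[0,0,15],"twist":[0,0,0],"claw":1},{"linear":[0,0,10],"twist":[0,0,0],"claw":1},{"linear":[0,0,5],"twist":[0,0,0],"claw":1},{"linear":[0,0,0],"twist":[0,0,0],"claw":1}]'
python3 - <<'E'
from h import *
togo([.4942,-.1528,.212])
f=cam("scene"); u,v=170,150
a=f["img"][v:v+60,u:u+60,::-1]
cv2.imwrite("pics/scene8.png",cv2.convertScaleAbs(cv2.resize(a,None,fx=10,fy=10,interpolation=cv2.INTER_CUBIC),alpha=1.8))
E
```

```text
time: 9.0
position: [0.4923, -0.1532, 0.2595]
orientation: [[0.103, 0.995, -0.006], [0.995, -0.103, 0.002], [0.002, -0.006, -1.0]]
contact_force: [0.2, 1.0, -1.9]
width: 0.0294
time: 9.5
position: [0.4935, -0.1538, 0.2175]
orientation: [[0.103, 0.995, -0.002], [0.995, -0.103, 0.001], [0.0, -0.002, -1.0]]
contact_force: [0.1, -0.7, -2.1]
width: 0.0295
t 9.5 pos [ 493.5 -153.8  217.5] F [ 0.1 -0.7 -2.1] w 29.5 togo tool mm [1.  0.6 5.5] z ax [-1.6e-03  7.0e-04 -1.0e+00] y ang -5.9
```

View pics/scene8.png

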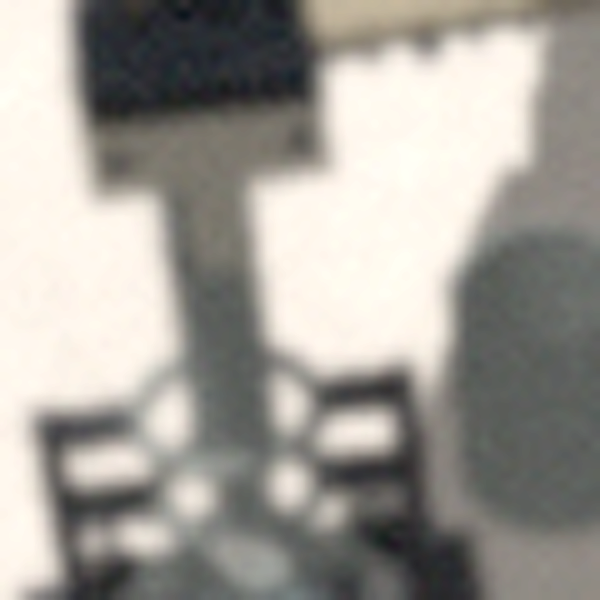

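The column passes through the large and middle rings, with the nose in at about (240,480). Now the final lateral trim and a slow feel downward.

```bash

python3 -m jog '[{"linear":[1,0.5,0],"twist":[0,0,0],"claw":1},{"linear":[0,0,2],"twist":[0,0,0],"claw":1},{"linear":[0,0,2],"twist":[0,0,0],"claw":1},{"linear":[0,0,2],"twist":[0,0,0],"claw":1},{"linear":[0,0,0],"twist":[0,0,0],"claw":1}]'
python3 -m jog '[{"linear":[0,0,2],"twist":[0,0,0],"claw":1},{"linear":[0,0,0],"twist":[0,0,0],"claw":1}]'
python3 -m jog '[{"linear":[0,0,1.5],"twist":[0,0,0],"claw":1},{"linear":[0,0,0],"twist":[0,0,0],"claw":1}]'
```

```text
time: 10.05
position: [0.4944, -0.1529, 0.2122]
orientation: [[0.103, 0.995, -0.001], [0.995, -0.103, 0.0], [0.0, -0.001, -1.0]]
contact_force: [-0.5, 0.8, -2.4]
width: 0.0295
time: 10.25
position: [0.4945, -0.153, 0.2103]
orientation: [[0.103, 0.995, -0.0], [0.995, -0.103, 0.0], [0.0, -0.0, -1.0]]
contact_force: [0.4, 0.3, -2.7]
width: 0.0297
time: 10.45
position: [0.4945, -0.153, 0.2089]
orientation: [[0.103, 0.995, -0.0], [0.995, -0.103, 0.0], [0.0, -0.0, -1.0]]
contact_force: [0.2, 0.0, -2.1]
width: 0.0292
```

```bash
python3 -c "
from h import *
togo([.4942,-.1528,.2])"
```

```text
t 10.45 pos [ 494.5 -153.   208.9] F [ 0.2  0.  -2.1] w 29.2 togo tool mm [ 0.1 -0.3  8.9] z ax [-3.e-04  1.e-04 -1.e+00] y ang -5.9
```

```bash

for i in 1; do python3 -m jog '[{"linear":[0,0,1],"twist":[0,0,0],"claw":1},{"linear":[0,0,0],"twist":[0,0,0],"claw":1}]' | grep -E "posi|contact"
python3 -m jog '[{"linear":[0,0,1],"twist":[0,0,0],"claw":1},{"linear":[0,0,0],"twist":[0,0,0],"claw":1}]'| grep -E "posi|contact"
python3 -m jog '[{"linear":[0,0,1],"twist":[0,0,0],"claw":1},{"linear":[0,0,0],"twist":[0,0,0],"claw":1}]'| grep -E "posi|contact"; done
```

```text
position: [0.4946, -0.153, 0.208]
contact_force: [0.1, 0.4, -2.1]
position: [0.4946, -0.153, 0.207]
contact_force: [-0.8, -0.4, -2.5]
position: [0.4945, -0.153, 0.206]
contact_force: [-0.6, -0.4, -2.0]
```

```bash

python3 -m jog '[{"linear":[0,0,1],"twist":[0,0,0],"claw":1},{"linear":[0,0,0],"twist":[0,0,0],"claw":1}]' | grep -E "posi|contact"
python3 -m jog '[{"linear":[0,0,0.7],"twist":[0,0,0],"claw":1},{"linear":[0,0,0],"twist":[0,0,0],"claw":1}]'| grep -E "posi|contact"
```

```text
position: [0.4945, -0.153, 0.205]
contact_force: [-1.2, 0.4, -2.2]
position: [0.4946, -0.153, 0.2043]
contact_force: [-0.4, -0.1, -2.3]
```

```bash

python3 -m jog '[{"linear":[0,0,0.7],"twist":[0,0,0],"claw":1},{"linear":[0,0,0],"twist":[0,0,0],"claw":1}]' | grep -E "posi|contact"
python3 -m jog '[{"linear":[0,0,0.7],"twist":[0,0,0],"claw":1},{"linear":[0,0,0],"twist":[0,0,0],"claw":1}]'| grep -E "posi|contact"
```

```text
position: [0.4946, -0.153, 0.2036]
contact_force: [0.0, -0.5, -2.6]
position: [0.4946, -0.153, 0.2029]
contact_force: [0.3, -0.0, -3.0]
```

```bash

python3 -m jog '[{"linear":[0,0,0.7],"twist":[0,0,0],"claw":1},{"linear":[0,0,0],"twist":[0,0,0],"claw":1}]' | grep -E "posi|contact"
python3 -m jog '[{"linear":[0,0,0.7],"twist":[0,0,0],"claw":1},{"linear":[0,0,0],"twist":[0,0,0],"claw":1}]'| grep -E "posi|contact"
```

```text
position: [0.4945, -0.153, 0.2022]
contact_force: [-0.3, -0.1, -2.3]
position: [0.4946, -0.153, 0.2015]
contact_force: [-0.2, -0.2, -2.3]
```

```bash

python3 -m jog '[{"linear":[0,0,0.7],"twist":[0,0,0],"claw":1},{"linear":[0,0,0],"twist":[0,0,0],"claw":1}]' | grep -E "posi|contact"
python3 -m jog '[{"linear":[0,0,0.7],"twist":[0,0,0],"claw":1},{"linear":[0,0,0],"twist":[0,0,0],"claw":1}]'| grep -E "posi|contact"
```

```text
position: [0.4946, -0.153, 0.2008]
contact_force: [-0.3, -0.2, -2.2]
position: [0.4945, -0.153, 0.2001]
contact_force: [0.2, -0.6, -1.4]
```

```bash

python3 -m jog '[{"linear":[0,0,0.7],"twist":[0,0,0],"claw":1},{"linear":[0,0,0],"twist":[0,0,0],"claw":1}]' | grep -E "posi|contact"
python3 -m jog '[{"linear":[0,0,0.7],"twist":[0,0,0],"claw":1},{"linear":[0,0,0],"twist":[0,0,0],"claw":1}]'| grep -E "posi|contact"
```

```text
position: [0.4946, -0.153, 0.1994]
contact_force: [0.5, 0.0, -2.2]
position: [0.4947, -0.1531, 0.199]
contact_force: [-0.9, 0.3, -1.1]
```

```bash

python3 -m jog '[{"linear":[0,0,0.5],"twist":[0,0,0],"claw":1},{"linear":[0,0,0],"twist":[0,0,0],"claw":1}]' | grep -E "posi|contact"
python3 -c "
from h import *
togo([.4942,-.1528,.2]);print(get_obs()['ft_torque'])"
```

```text
position: [0.4948, -0.1531, 0.1988]
contact_force: [-0.8, -0.0, 1.2]
t 13.25 pos [ 494.8 -153.1  198.8] F [-0.8 -0.   1.2] w 29.6 togo tool mm [ 0.2 -0.6 -1.2] z ax [ 6.e-04 -3.e-04 -1.e+00] y ang -5.9
[-0.00322814  0.21960411  0.01846377]
```

```bash
cat >> h.py <<'E'
def avg(n=8):
    F=[];M=[];P=[]
    for i in range(n):
        grab_frame("scene"); o=get_obs(); F.append(o["contact_force"]);M.append(o["ft_torque"]);P.append(o["position"])
    print("t",round(o["time"],2),"P",np.round(np.mean(P,0)*1000,2),"F",np.round(np.mean(F,0),2),"M",np.round(np.mean(M,0),4),"zax",np.round(np.array(o["orientation"])[:,2],4))
E
python3 -c "
from h import *
avg()"
python3 -m jog '[{"linear":[0,0,-2.0],"twist":[0,0,0],"claw":1},{"linear":[0,0,0],"twist":[0,0,0],"claw":1}]' | grep -E "posi|contact"
python3 -c "
from h import *
avg()"
```

```text
t 13.65 P [ 494.77 -153.11  198.72] F [-1.12  0.05  3.21] M [0.025  0.2061 0.0198] zax [ 5.e-04 -2.e-04 -1.e+00]
position: [0.4944, -0.1529, 0.1999]
contact_force: [-0.3, 0.6, -2.2]
t 14.25 P [ 494.42 -152.91  199.92] F [ 0.16  0.23 -1.88] M [-0.0546 -0.0825 -0.0016] zax [-2.e-04  1.e-04 -1.e+00]
```

```bash

python3 - <<'E'
from h import *
f=cam("scene"); u,v=180,180
a=f["img"][v:v+40,u:u+44,::-1]
cv2.imwrite("pics/scene9.png",cv2.convertScaleAbs(cv2.resize(a,None,fx=16,fy=14*16/14,interpolation=cv2.INTER_CUBIC),alpha=2.0))
f=cam("top"); u,v=290,190
a=f["img"][v:v+50,u:u+55,::-1]
cv2.imwrite("pics/top9.png",cv2.convertScaleAbs(cv2.resize(a,None,fx=11,fy=11,interpolation=cv2.INTER_CUBIC),alpha=1.8))
E
```

```text
(no output)
```

View pics/scene9.png

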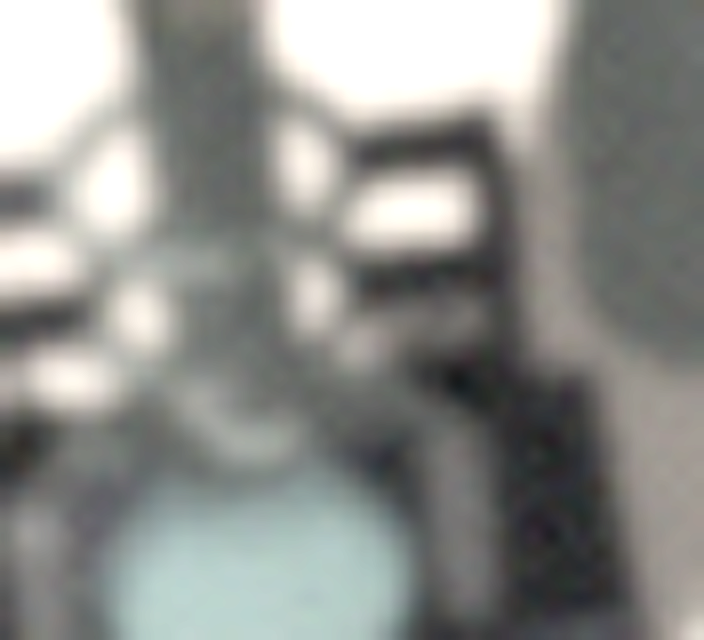

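View pics/top9.png

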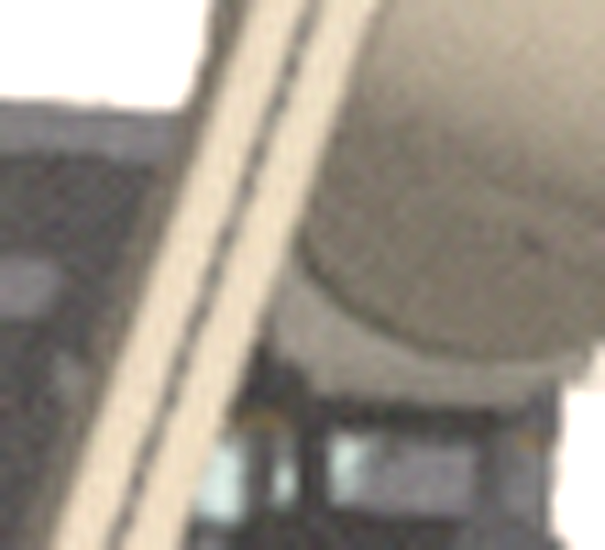

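```bash

python3 -m jog '[{"linear":[-1.5,0,0],"twist":[0,0,0],"claw":1},{"linear":[0,0,1.2],"twist":[0,0,0],"claw":1},{"linear":[0,0,0.4],"twist":[0,0,0],"claw":1},{"linear":[0,0,0],"twist":[0,0,0],"claw":1}]' | grep -E "posi|contact"
python3 -c "
from h import *
avg(3)"
```

```text
position: [0.4944, -0.1545, 0.1986]
contact_force: [-1.1, -0.2, -2.5]
t 14.9 P [ 494.44 -154.48  198.69] F [-0.24  0.23 -2.12] M [-0.0149 -0.0812 -0.0005] zax [-0.  0. -1.]
```

```bash

python3 -m jog '[{"linear":[0,0,0.5],"twist":[0,0,0],"claw":1},{"linear":[0,0,0],"twist":[0,0,0],"claw":1}]' | grep -E "posi|contact"
python3 -m jog '[{"linear":[0,0,0.5],"twist":[0,0,0],"claw":1},{"linear":[0,0,0],"twist":[0,0,0],"claw":1}]' | grep -E "posi|contact"
python3 -c "
from h import *
avg(3)"
```

```text
position: [0.4944, -0.1545, 0.1982]
contact_force: [1.3, -0.2, -2.2]
position: [0.4944, -0.1545, 0.1977]
contact_force: [0.0, -0.8, -2.1]
t 15.45 P [ 494.44 -154.48  197.71] F [-0.68 -0.27 -2.52] M [-0.0143 -0.096  -0.0017] zax [ 0.  0. -1.]
```

Shifting −1.5 mm in y has removed the contact and the nose is now deeper than the first touch. Continuing down.

```bash

for k in 1 ; do
python3 -m jog '[{"linear":[0,0,0.6],"twist":[0,0,0],"claw":1},{"linear":[0,0,0],"twist":[0,0,0],"claw":1}]' | grep -E "posi|contact"
python3 -m jog '[{"linear":[0,0,0.6],"twist":[0,0,0],"claw":1},{"linear":[0,0,0],"twist":[0,0,0],"claw":1}]' | grep -E "posi|contact"
done
```

```text
position: [0.4944, -0.1545, 0.1971]
contact_force: [-0.3, 0.1, -1.6]
position: [0.4944, -0.1545, 0.1964]
contact_force: [0.6, 0.5, -2.2]
```

```bash

python3 -m jog '[{"linear":[0,0,0.6],"twist":[0,0,0],"claw":1},{"linear":[0,0,0],"twist":[0,0,0],"claw":1}]' | grep -E "posi|contact"
python3 -m jog '[{"linear":[0,0,0.6],"twist":[0,0,0],"claw":1},{"linear":[0,0,0],"twist":[0,0,0],"claw":1}]' | grep -E "posi|contact"
```

```text
position: [0.4944, -0.1545, 0.1959]
contact_force: [-0.4, -0.9, -2.4]
position: [0.4944, -0.1545, 0.1953]
contact_force: [-0.6, 0.8, -3.0]
```

```bash

python3 -m jog '[{"linear":[0,0,1],"twist":[0,0,0],"claw":1},{"linear":[0,0,1],"twist":[0,0,0],"claw":1},{"linear":[0,0,0],"twist":[0,0,0],"claw":1}]' | grep -E "posi|contact"
python3 -m jog '[{"linear":[0,0,1],"twist":[0,0,0],"claw":1},{"linear":[0,0,1],"twist":[0,0,0],"claw":1},{"linear":[0,0,0],"twist":[0,0,0],"claw":1}]' | grep -E "posi|contact"
```

```text
position: [0.4943, -0.1545, 0.1931]
contact_force: [0.2, -0.9, -2.0]
position: [0.4944, -0.1544, 0.1911]
contact_force: [-0.2, -0.4, -2.0]
```

```bash

python3 -m jog '[{"linear":[0,0,1],"twist":[0,0,0],"claw":1},{"linear":[0,0,1],"twist":[0,0,0],"claw":1},{"linear":[0,0,0],"twist":[0,0,0],"claw":1}]' | grep -E "posi|contact"
python3 -m jog '[{"linear":[0,0,1],"twist":[0,0,0],"claw":1},{"linear":[0,0,1],"twist":[0,0,0],"claw":1},{"linear":[0,0,0],"twist":[0,0,0],"claw":1}]' | grep -E "posi|contact"
```

```text
position: [0.4944, -0.1545, 0.1891]
contact_force: [0.2, -0.1, -3.0]
position: [0.4943, -0.1545, 0.1871]
contact_force: [-0.4, -0.9, -1.4]
```

```bash

python3 -m jog '[{"linear":[0,0,1],"twist":[0,0,0],"claw":1},{"linear":[0,0,1],"twist":[0,0,0],"claw":1},{"linear":[0,0,0],"twist":[0,0,0],"claw":1}]' | grep -E "posi|contact"
python3 -m jog '[{"linear":[0,0,1],"twist":[0,0,0],"claw":1},{"linear":[0,0,1],"twist":[0,0,0],"claw":1},{"linear":[0,0,0],"twist":[0,0,0],"claw":1}]' | grep -E "posi|contact"
```

```text
position: [0.4943, -0.1545, 0.1851]
contact_force: [0.2, 0.8, -3.1]
position: [0.4943, -0.1545, 0.1831]
contact_force: [0.3, -0.3, -2.2]
```

```bash

python3 -m jog '[{"linear":[0,0,1],"twist":[0,0,0],"claw":1},{"linear":[0,0,1],"twist":[0,0,0],"claw":1},{"linear":[0,0,0],"twist":[0,0,0],"claw":1}]' | grep -E "posi|contact"
python3 -m jog '[{"linear":[0,0,1],"twist":[0,0,0],"claw":1},{"linear":[0,0,0],"twist":[0,0,0],"claw":1}]' | grep -E "posi|contact"
```

```text
position: [0.4944, -0.1544, 0.1811]
contact_force: [-1.2, -1.0, -1.4]
position: [0.4944, -0.1545, 0.1802]
contact_force: [-0.3, 0.1, -2.1]
```

```bash

python3 -m jog '[{"linear":[0,0,1],"twist":[0,0,0],"claw":1},{"linear":[0,0,0],"twist":[0,0,0],"claw":1}]' | grep -E "posi|contact|wid"
python3 -m jog '[{"linear":[0,0,0.7],"twist":[0,0,0],"claw":1},{"linear":[0,0,0],"twist":[0,0,0],"claw":1}]' | grep -E "posi|contact|wid"
```

```text
position: [0.4944, -0.1545, 0.1792]
contact_force: [-0.1, 0.4, -2.3]
width: 0.0297
position: [0.4946, -0.1546, 0.1791]
contact_force: [-1.0, -0.3, 2.7]
width: 0.0296
```

```bash

python3 -m jog '[{"linear":[0,0,0.7],"twist":[0,0,0],"claw":1},{"linear":[0,0,0],"twist":[0,0,0],"claw":1}]' | grep -E "posi|contact|wid"
python3 -m jog '[{"linear":[0,0,0.7],"twist":[0,0,0],"claw":1},{"linear":[0,0,0],"twist":[0,0,0],"claw":1}]' | grep -E "posi|contact|wid"
```

```text
position: [0.4946, -0.1546, 0.1785]
contact_force: [-2.2, 1.3, 4.8]
width: 0.0296
position: [0.4946, -0.1546, 0.1777]
contact_force: [-1.4, 0.7, 4.7]
width: 0.0296
```

The shoulder seated on the ring at TCP z ≈ 0.179, and the ring now slides with about 7 N. Continuing down.

```bash

python3 -m jog '[{"linear":[0,0,1],"twist":[0,0,0],"claw":1},{"linear":[0,0,1],"twist":[0,0,0],"claw":1},{"linear":[0,0,1],"twist":[0,0,0],"claw":1}]' | grep -E "posi|contact|wid"
python3 -m jog '[{"linear":[0,0,1],"twist":[0,0,0],"claw":1},{"linear":[0,0,1],"twist":[0,0,0],"claw":1},{"linear":[0,0,1],"twist":[0,0,0],"claw":1}]' | grep -E "posi|contact|wid"
```

```text
position: [0.4946, -0.1546, 0.1746]
contact_force: [-1.5, 0.8, 5.9]
width: 0.0292
position: [0.4946, -0.1546, 0.1717]
contact_force: [-2.1, 1.0, 5.4]
width: 0.0295
```

```bash

python3 -m jog '[{"linear":[0,0,1],"twist":[0,0,0],"claw":1},{"linear":[0,0,1],"twist":[0,0,0],"claw":1},{"linear":[0,0,0],"twist":[0,0,0],"claw":1}]' | grep -E "posi|contact|wid"
python3 -m jog '[{"linear":[0,0,1],"twist":[0,0,0],"claw":1},{"linear":[0,0,1],"twist":[0,0,0],"claw":1},{"linear":[0,0,0],"twist":[0,0,0],"claw":1}]' | grep -E "posi|contact|wid"
```

```text
position: [0.4946, -0.1546, 0.1695]
contact_force: [-1.5, -0.4, 4.0]
width: 0.0294
position: [0.4945, -0.1546, 0.1674]
contact_force: [-1.2, 1.7, 4.0]
width: 0.0292
```

```bash

python3 -m jog '[{"linear":[0,0,1],"twist":[0,0,0],"claw":1},{"linear":[0,0,0.7],"twist":[0,0,0],"claw":1},{"linear":[0,0,0],"twist":[0,0,0],"claw":1}]' | grep -E "posi|contact|wid"
python3 -m jog '[{"linear":[0,0,0.7],"twist":[0,0,0],"claw":1},{"linear":[0,0,0],"twist":[0,0,0],"claw":1}]' | grep -E "posi|contact|wid"
```

```text
position: [0.4946, -0.1545, 0.1657]
contact_force: [-1.7, 0.7, 4.3]
width: 0.0296
position: [0.4946, -0.1546, 0.165]
contact_force: [-1.6, 0.7, 5.0]
width: 0.0296
```

```bash

python3 -m jog '[{"linear":[0,0,0.6],"twist":[0,0,0],"claw":1},{"linear":[0,0,0],"twist":[0,0,0],"claw":1}]' | grep -E "posi|contact|wid"
python3 -m jog '[{"linear":[0,0,0.6],"twist":[0,0,0],"claw":1},{"linear":[0,0,0],"twist":[0,0,0],"claw":1}]' | grep -E "posi|contact|wid"
```

```text
position: [0.4946, -0.1546, 0.1643]
contact_force: [-1.8, 1.2, 3.9]
width: 0.0297
position: [0.4945, -0.1545, 0.1637]
contact_force: [-1.4, 0.3, 4.3]
width: 0.0297
```

```bash

python3 -m jog '[{"linear":[0,0,0.5],"twist":[0,0,0],"claw":1},{"linear":[0,0,0],"twist":[0,0,0],"claw":1}]' | grep -E "posi|contact|wid"
```

```text
position: [0.4946, -0.1546, 0.1635]
contact_force: [-1.8, 0.1, 6.8]
width: 0.0299
```

```bash

python3 -m jog '[{"linear":[0,0,0.5],"twist":[0,0,0],"claw":1},{"linear":[0,0,0],"twist":[0,0,0],"claw":1}]' | grep -E "posi|contact|wid"
python3 -c "
from h import *
avg(3)"
```

```text
position: [0.4947, -0.1546, 0.1635]
contact_force: [-2.8, 0.7, 10.0]
width: 0.0298
t 22.0 P [ 494.67 -154.62  163.47] F [-2.66  0.87  9.86] M [ 0.2455  0.8388 -0.0117] zax [ 6.e-04 -3.e-04 -1.e+00]
```

It is home: a further 0.5 mm of command raised the force to about 12 N net and z did not move. I'll ease off the preload, then open.

```bash

python3 -m jog '[{"linear":[0,0,-0.6],"twist":[0,0,0],"claw":1},{"linear":[0,0,-0.6],"twist":[0,0,0],"claw":1},{"linear":[0,0,0],"twist":[0,0,0],"claw":1}]' | grep -E "posi|contact|wid"
python3 -c "
from h import *
avg(3)"
```

```text
position: [0.4945, -0.1545, 0.1636]
contact_force: [-0.5, -0.4, 1.6]
width: 0.0296
t 22.45 P [ 494.47 -154.49  163.54] F [ 0.34 -0.47  0.59] M [-0.0779 -0.1378 -0.0278] zax [-1.e-04  1.e-04 -1.e+00]
```

```bash

python3 -m jog '[{"linear":[0,0,0],"twist":[0,0,0],"claw":0.2},{"linear":[0,0,0],"twist":[0,0,0],"claw":0.2},{"linear":[0,0,0],"twist":[0,0,0],"claw":0},{"linear":[0,0,0],"twist":[0,0,0],"claw":-0.2},{"linear":[0,0,0],"twist":[0,0,0],"claw":-0.4}]' | grep -E "posi|contact|wid"
python3 -m jog '[{"linear":[0,0,0],"twist":[0,0,0],"claw":-1},{"linear":[0,0,0],"twist":[0,0,0],"claw":-1},{"linear":[0,0,0],"twist":[0,0,0],"claw":-1},{"linear":[0,0,0],"twist":[0,0,0],"claw":-1},{"linear":[0,0,0],"twist":[0,0,0],"claw":-1}]' | grep -E "posi|contact|wid"
python3 -c "
from h import *
togo([.4942,-.1528,.29])
f=cam('scene'); u,v=150,120
a=f['img'][v:v+110,u:u+110,::-1]
cv2.imwrite('pics/scene10.png',cv2.convertScaleAbs(cv2.resize(a,None,fx=5.4,fy=5.4,interpolation=cv2.INTER_CUBIC),alpha=1.8))"
```

```text
position: [0.4944, -0.1545, 0.1638]
contact_force: [0.8, 0.4, -1.0]
width: 0.0564
position: [0.4945, -0.1545, 0.1639]
contact_force: [-0.2, -0.1, 0.1]
width: 0.092
t 23.45 pos [ 494.5 -154.5  163.9] F [-0.2 -0.1  0.1] w 92.0 togo tool mm [   1.7   -0.4 -126.1] z ax [ 0. -0. -1.] y ang -5.9
```

View pics/scene10.png

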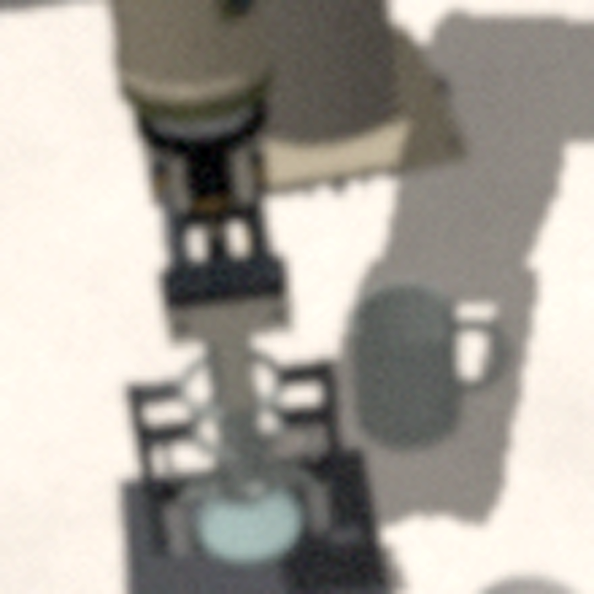

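Released: the fingers are open to 92 mm, and the column stands in the tower at about (235,400). Withdrawing straight up.

```bash

python3 -m jog '[{"linear":[0,0,-5],"twist":[0,0,0],"claw":-1},{"linear":[0,0,-15],"twist":[0,0,0],"claw":-1},{"linear":[0,0,-25],"twist":[0,0,0],"claw":-1},{"linear":[0,0,-30],"twist":[0,0,0],"claw":-1},{"linear":[0,0,-30],"twist":[0,0,0],"claw":-1}]' | grep -E "posi|contact|wid"
python3 -m jog '[{"linear":[0,0,-30],"twist":[0,0,0],"claw":-1},{"linear":[35,0,-10],"twist":[0,0,0],"claw":-1},{"linear":[40,0,0],"twist":[0,0,0],"claw":-1},{"linear":[40,0,0],"twist":[0,0,0],"claw":-1},{"linear":[40,0,0],"twist":[0,0,0],"claw":-1}]' | grep -E "posi|contact|wid"
python3 -m jog '[{"linear":[40,0,0],"twist":[0,0,0],"claw":-1},{"linear":[40,0,0],"twist":[0,0,0],"claw":-1},{"linear":[30,0,0],"twist":[0,0,0],"claw":-1},{"linear":[0,0,0],"twist":[0,0,0],"claw":-1},{"linear":[0,0,0],"twist":[0,0,0],"claw":-1}]' | grep -E "posi|contact|wid"
python3 - <<'E'
from h import *
for n,u,v in(("scene",170,160),("top",280,190)):
    f=cam(n); cv2.imwrite(f"pics/{n}11f.png",cv2.convertScaleAbs(f["img"][:,:,::-1],alpha=1.4))
    cv2.imwrite(f"pics/{n}11.png",cv2.convertScaleAbs(cv2.resize(f["img"][v:v+70,u:u+70,::-1],None,fx=8.5,fy=8.5,interpolation=cv2.INTER_CUBIC),alpha=1.8))
    for P in([.4942,-.1548,.210],[.4942,-.1548,.15],[.4942,-.1548,.067]): print(n,P,((proj(f,P)[0]-[u,v]+.5)*8.5-.5).round(1))
E
```

```text
position: [0.4944, -0.1545, 0.2713]
contact_force: [-0.1, -0.0, -0.2]
width: 0.0928
position: [0.5106, 0.001, 0.3108]
contact_force: [0.2, 0.4, -0.1]
width: 0.0929
position: [0.5217, 0.1094, 0.3099]
contact_force: [-1.2, -0.1, -1.0]
width: 0.0928
scene [0.4942, -0.1548, 0.21] [184.1 137.8]
scene [0.4942, -0.1548, 0.15] [199.7 254.9]
scene [0.4942, -0.1548, 0.067] [219.8 405.3]
top [0.4942, -0.1548, 0.21] [360.4 229.7]
top [0.4942, -0.1548, 0.15] [331.9 257.8]
top [0.4942, -0.1548, 0.067] [296.7 292.8]
```

View pics/scene11.png

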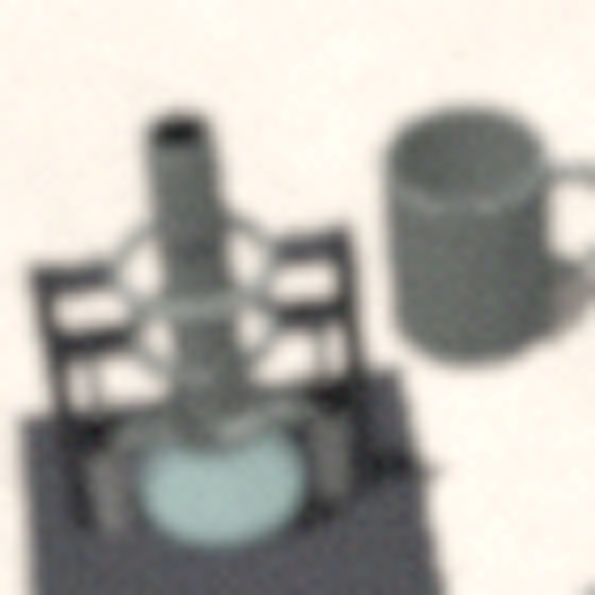

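View pics/top11.png

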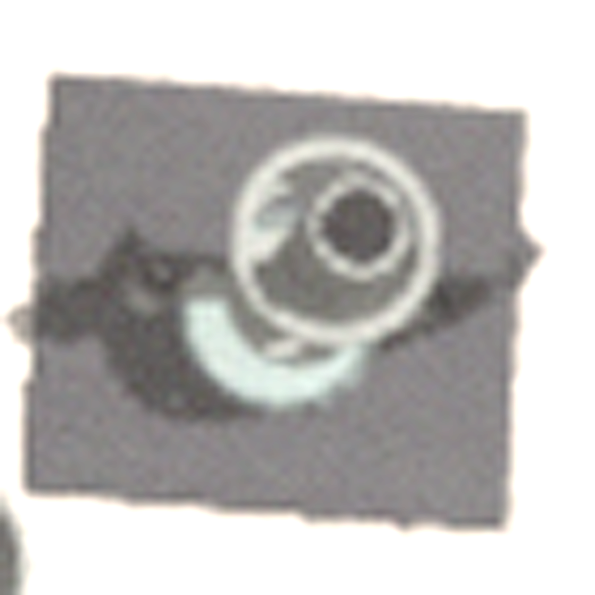

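View pics/scene11f.png

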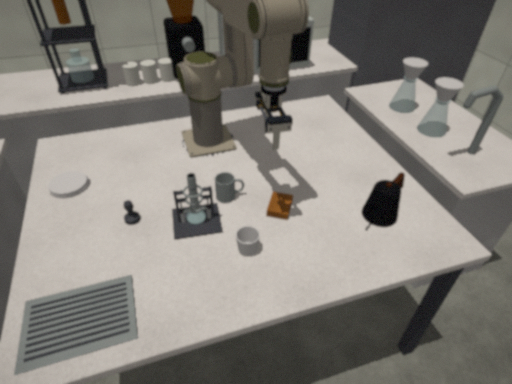

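```bash
python3 -c "
from h import *
avg(2); print(sign_off())"
```

```text
t 25.2 P [521.81 107.98 309.33] F [-0.8  -0.12  0.31] M [-0.026  -0.0533  0.0051] zax [ 4.e-04 -2.e-04 -1.e+00]
the job is handed in; nothing more can be done
None
```

I took the column out of the rack and lowered it nose first through the large and middle rings. It now stands upright with the sliding ring fully down, and the job was handed in at 25.2 s.

- **Finding the bore:** The first touch landed on the small ring with about 5 N. I backed off 2 mm and shifted 1.5 mm in −y, and the nose then went in freely until the shoulder stopped on the ring.
- **Pushing down:** The ring slid about 15.7 mm with roughly 7 N. It stopped with the gripper at z = 163.5 mm, against 163.6 mm expected. A further 0.5 mm of command raised the force to about 12 N net without any movement, so I eased off and released.
- **Last checks:** In the top view the column's top is within about 2 enlarged pixels (under 1 mm) of the predicted upright, fully home position. In the scene view the top appears about 3 mm high. The same offset was there when the column stood in the rack, so I put it down to camera calibration. The gripper is well clear and reads no contact force, and the other things look undisturbed in the scene view.

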